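Show what goes where in the food parcel

TASK

Show the packer what is missing from the food parcel by pointing with the fingertips from just above, no more than about 5 cm away: first point at the middle of the flat tin, the lowest of the three tins on the table, and stay there for two seconds; then point at the middle of the open top of the one empty compartment in the wooden crate, stay two seconds, and finish still pointing there. Touch, move and pick up nothing at all, and do not pass low over any other tin or any of the goods in the crate.

Things in the scene. Friction and masses are not known exactly. Their poses are not given: they have to be found in the camera images.
- flat_tin_top (a point): centre of the top face of the flat tin, the one to point at first: a steel tin with a plain paper band, 86 mm across and 38 mm high, standing upright on the table (this point is 38 mm above the table); z up
- small_tin_top (a point): centre of the top face of the small tin, 66 mm across and 60 mm high, upright on the table, same steel and paper; not to be pointed at
- tall_tin_top (a point): centre of the top face of the tall tin, 74 mm across and 100 mm high, upright on the table, same steel and paper; not to be pointed at
- crate: fixed open wooden crate, 240 x 240 mm outside and 100 mm high, walls, floor and dividers 8 mm, with 2 x 2 square compartments of 108 mm whose centres lie at +-58 mm along its x and y; origin at the centre of its underside on the table, x and y along its sides, z up
- empty_mouth (a point): centre of the open top of the empty compartment of the crate, level with the crate's rim, 100 mm above the table; only a flat sheet of cardboard, 100 x 100 x 3 mm, lies on the floor of this compartment; z up
- jar_top (a point): centre of the top of a jar, 68 mm across and 110 mm high, upright in one compartment of the crate (top 118 mm above the table)
- carton_top (a point): centre of the top of a cardboard carton, 70 x 45 mm and 120 mm high, upright in one compartment of the crate (top 128 mm above the table)
- tub_top (a point): centre of the lid of a white plastic tub, 92 mm across and 66 mm high, upright in one compartment of the crate (top 74 mm above the table)
- tape: roll of tape lying flat on the table beyond the tins, 96 mm across, 48 mm high, with an open hole; origin at the centre of its underside; bystander

How it is judged:
By the outcome, as a careful person would: the job done as asked, in the order asked, and still so for the second after the job is handed in, with the robot touching nothing.
It also fails if it takes over 42 s, if anything falls off the work surface, if the arm or the gripper's body presses on something with over 40 N, if the wrist force passes 120 N, or if a joint passes its speed limit or range.

ROBOT

A 6-joint arm with a two-finger parallel gripper is mounted at the origin on the work surface. World frame = base frame: x ahead of the robot, y to its left, z up, the work surface at z = 0. Lengths are in m, angles in rad, forces in N, time in s.
With the tool pointing down it reaches from about 0.275 to 0.825 m from the base axis. Payload 4.9 kg.
Tool frame: the origin (TCP) lies at the very end of the fingers, on their centre line; the grasp point (between the pads) lies robot.tcp_to_grasp behind it (robot.tcp_to_grasp is the distance from the TCP to the grasp point, in m); y points along the fingers, z is the direction in which the jaws open and shut, and the axes are right-handed (so a half turn about y gives the same grasp; the last joint's range is limited). The gripper opens to 85 mm and grips with 20 to 120 N. Pads are 22 mm wide; open, the fingers measure 114 mm over their backs; the gripper's body (76 mm by 85 mm) begins 54 mm behind the grasp point. The pads swing forward as they close: fully open they stand 13 mm farther back than shut.
Start: joints at [-1.479, 0.326, -0.193, 1.052, 0, 1.437], TCP at [0.123, -0.536, 0.231] pointing down, gripper open.
Joint ranges: [-2.65, 2.65], [-0.97, 1.79], [-1.3, 1.35], [-1.93, 2.1], [-1.47, 1.37], [-3.14, 3.14]. Speed limits (rad/s): [2.57, 2.57, 3.14, 3.14, 3.14, 3.14].

INTERFACE

Orientations are given as a rotation vector (axis times angle).
In Python, from station import robot gives the robot as it stands.
- The arm moves only by the tool send_rows, never from a script. Its argument "plan" is a list of rows, each a list of 5 numbers: the shift along the tool's x, y, z in units of 60 mm (1.0 is 60 mm), then the turn about the tool's y in units of 8 degrees (1.0 is 8 degrees), then the opening, from 0 (shut) to 1 (fully open). In form: [[dx, dy, dz, roll, jaw], ...]. A call has 1 to 12 rows; each row shifts and turns the pose as measured when the row begins, along the tool's axes as they then stand; what a row does not reach is not made up. A row lasts 1/8 s, in which the tool goes at most 62.5 mm and 10.7 degrees, less where a joint would pass 70% of its speed; a pose out of reach is approached as far as the arm can. A call is refused whole if a number of a shift passes 1 or a number of a turn 1, either way. A call with a gripper value outside its range is refused whole. The fingers move at their own pace and stop on an object; the grip force is fixed at half the most. Time passes only in rows, so rows that do not move let the fingers close. It gives the time, the measured TCP pose, the force and the opening at its end, in the units of the state.
- robot.state(): the state, without advancing time (a new reading comes with each control period).
- robot.capture(name): name is "side" or "top" or "wrist"; returns a dict with "image" (480x640x3 uint8, blue, green, red), "vertical_fov" (degrees; the focal length in pixels is half the picture's height over the tangent of half this angle, whatever the lens; pixels are square), "cx", "cy" (the principal point, pixels), "origin" and "rotation" of the camera in the world. Camera axes: x right, y up, looking along -z (the intrinsics and any distortion apply to the point x, -y, -z); pixel columns grow to the right and rows downward; lengths in m; the calibration is good to about 2 mm. A picture is of the moment at which its call begins. There is no depth.
- robot.finish_job(): hands the job in, once; it reports no verdict.
The state is a dict: "clock": time; "joints": joint angles; "joint_vel": joint speeds; "joint_torque": joint torques, N m; "position": TCP position; "orientation": TCP orientation; "force": force on the tool from outside, world axes, zero at the start; "ft_torque": the same for the moment, N m; "grip_width": finger opening in m.
Only numpy, scipy, OpenCV 4.12 (cv2) and the standard library are available. Lean on these libraries where they do the work, as an engineer would, in place of code of your own. Each camera call takes 0.05 s, during which the arm holds its last target. There are 200 camera calls.

## Working session

There is one attempt and no reset: what is moved stays moved. The work goes in short steps, Python scripts to look and compute and a tool call to move; the robot and the scene stay as the last step left them, time stands still between calls to the robot, and variables do not carry over. Pictures are saved under pics/ and viewed, about 8 in all and at most 12, crops included, and the job is handed in when it is done.

Besides the shell and the picture viewer there is one more tool, called after "Emit:" by a JSON object that holds its "name" and its "arguments", one argument or row to a line. send_rows: Moves the arm, as the interface text tells. Its arguments: {"type":"object","properties":{"plan":{"type":"array"}},"required":["plan"]}

```bash
mkdir -p pics; ls; python3 - <<'E'
from station import robot
import cv2
print(robot.state())
for n in("top","side"):
    c=robot.capture(n); cv2.imwrite(f"pics/{n}0.png",c["image"])
    print(n,{k:v for k,v in c.items() if k!="image"})
print(robot.tcp_to_grasp)
E
```

```text
pics
{'clock': 0.0, 'joints': array([-1.47917775e+00,  3.26954364e-01, -1.93639959e-01,  1.05199828e+00,
        2.20640590e-05,  1.43659781e+00]), 'joint_vel': array([-1.68477489e-03,  7.27826364e-05, -5.30189554e-04,  7.97373514e-04,
        2.60601473e-04, -3.11286862e-04]), 'joint_torque': array([ 1.39172149e-03, -4.43397903e+01,  2.62439185e+01,  1.54874678e-02,
       -7.97413941e-05, -6.59103705e-08]), 'position': array([ 0.12310859, -0.53541725,  0.23047485]), 'orientation': array([-0.23827011,  2.10377925, -2.09998135]), 'force': array([-0.00585981, -0.83361168,  0.24432553]), 'ft_torque': array([-0.02091929,  0.014467  ,  0.01932615]), 'grip_width': 0.08564682551739047}
top {'vertical_fov': 49.44272497476584, 'cx': 320.41704810710115, 'cy': 235.2849084319097, 'origin': array([0.42732775, 0.00472423, 1.02747114]), 'rotation': array([ 0.16870292, -0.15584256, -1.53718401])}
side {'vertical_fov': 50.52166433182232, 'cx': 311.4119993374029, 'cy': 239.38504569657917, 'origin': array([0.39884263, 0.65241123, 0.83027175]), 'rotation': array([ 0.14388977, -1.03450522, -2.66369142])}
0.0187
```

View pics/top0.png

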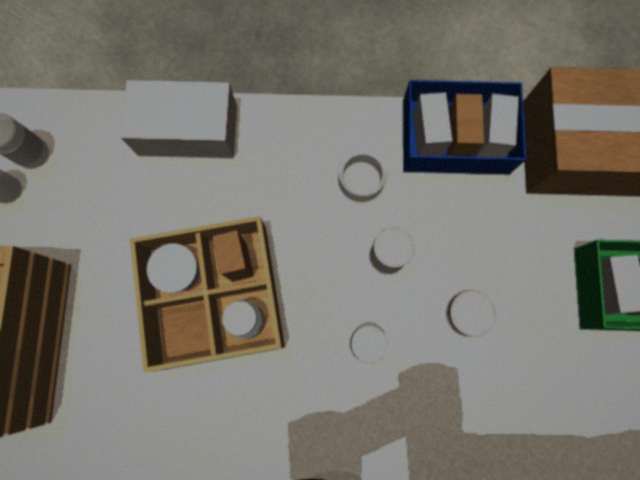

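View pics/side0.png

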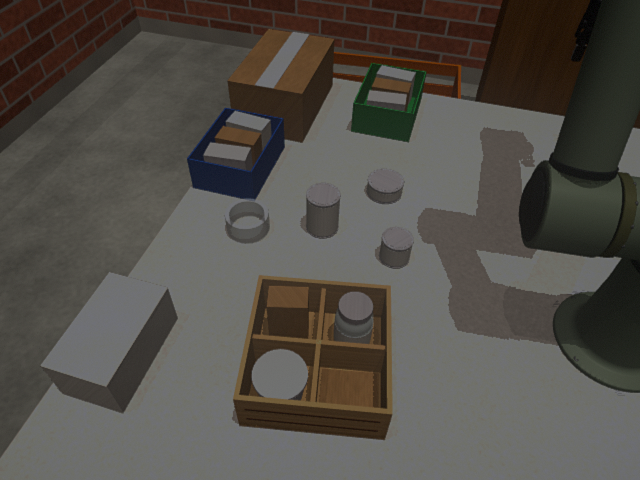

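The top view shows the flat tin at about (472,313), the small tin at (369,343), the tall tin at (395,247) and the tape at (361,178). The crate's empty compartment is at about (186,330), with the tub, carton and jar in the other three. In the side view the flat tin is at (386,183) and the empty compartment at (352,378).

```bash
cat > h.py <<'E'
import numpy as np, cv2
from scipy.spatial.transform import Rotation as R
def ray(c,uv):
    f=240/np.tan(np.radians(c["vertical_fov"]/2)); u,v=uv
    return R.from_rotvec(c["rotation"]).apply([(u-c["cx"])/f,-(v-c["cy"])/f,-1])
def onz(c,uv,z):
    d=ray(c,uv);o=c["origin"]; return o+d*(z-o[2])/d[2]
def proj(c,P):
    f=240/np.tan(np.radians(c["vertical_fov"]/2)); p=R.from_rotvec(c["rotation"]).inv().apply(np.array(P)-c["origin"])
    return np.c_[c["cx"]+f*p[:,0]/-p[:,2], c["cy"]-f*p[:,1]/-p[:,2]]
def tri(c1,a,c2,b):
    d1,d2=ray(c1,a),ray(c2,b); A=np.c_[d1,-d2]; s=np.linalg.lstsq(A,c2["origin"]-c1["origin"],rcond=None)[0]
    p,q=c1["origin"]+s[0]*d1,c2["origin"]+s[1]*d2; return (p+q)/2,np.linalg.norm(p-q)
E
python3 - <<'E'
from h import *
from station import robot
np.set_printoptions(precision=4,suppress=True)
t=robot.capture("top");s=robot.capture("side")
for n,a,b,z in [("flat",(472,313),(386,182),.038),("small",(369,342),(397,238),.06),("tall",(394,247),(323,194),.1),
 ("c_tub",(132,238),(237,402),.1),("c_carton",(262,218),(259,277),.1),("c_jar",(283,347),(391,286),.1),("c_empty",(146,370),(388,416),.1)]:
    print(n,onz(t,a,z),onz(s,b,z),*tri(t,a,s,b))
for n,c,bs in (("t",t,[(430,280,520,350),(120,205,300,380)]),("s",s,[(355,160,415,210),(220,260,410,440)])):
    ims=[cv2.resize(c["image"][y0:y1,x0:x1],(400,300) if i==0 else (400,400),interpolation=cv2.INTER_CUBIC) for i,(x0,y0,x1,y1) in enumerate(bs)]
    ims[0]=cv2.copyMakeBorder(ims[0],0,100,0,0,cv2.BORDER_CONSTANT)
    cv2.imwrite(f"pics/crop_{n}.png",np.hstack(ims))
E
```

```text
flat [ 0.4941 -0.2729  0.038 ] [ 0.4908 -0.2683  0.038 ] [ 0.4929 -0.2744  0.0327] 0.0030360338580538424
small [ 0.4351 -0.0782  0.06  ] [ 0.432 -0.078  0.06 ] [ 0.4335 -0.0783  0.0596] 0.003121344968121591
tall [ 0.6044 -0.1185  0.1   ] [ 0.6033 -0.1181  0.1   ] [ 0.6039 -0.1186  0.0996] 0.0010163226921705453
c_tub [0.6081 0.3578 0.1   ] [0.5982 0.3635 0.1   ] [0.6052 0.3602 0.0915] 0.009081619237489527
c_carton [0.6519 0.1231 0.1   ] [0.6523 0.1308 0.1   ] [0.6548 0.1243 0.0909] 0.0013404540281680782
c_jar [0.422  0.0747 0.1   ] [0.4189 0.079  0.1   ] [0.4205 0.075  0.0948] 0.0029746384477178736
c_empty [0.3766 0.3096 0.1   ] [0.3769 0.3174 0.1   ] [0.3763 0.3129 0.0902] 0.0006020760897194173
```

View pics/crop_t.png

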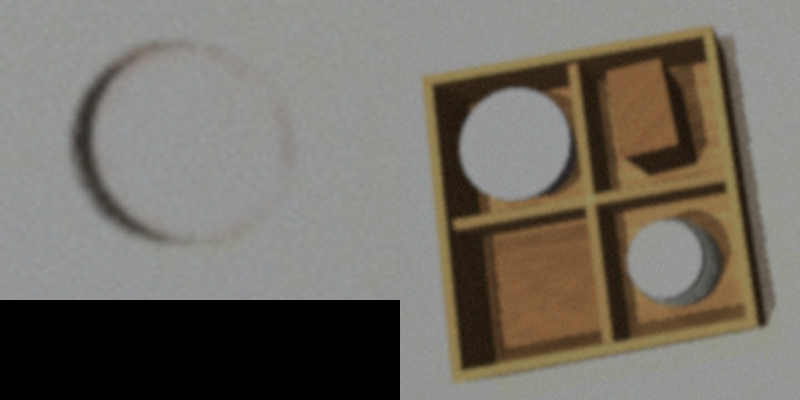

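```bash
cat >> h.py <<'E'
def rel(st,target):
    M=R.from_rotvec(st["orientation"]).as_matrix(); return M, M.T@(np.array(target)-st["position"])/.06
E
python3 - <<'E'
from h import *
from station import robot
np.set_printoptions(precision=3,suppress=True)
s=robot.state(); M,r=rel(s,(.493,-.272,.26)); print(M); print(r,rel(s,(.493,-.272,.074))[1])
E
```

```text
[[-0.975 -0.     0.224]
 [-0.224  0.001 -0.975]
 [-0.    -1.    -0.001]]
[-6.992 -0.483 -2.904] [-6.992  2.617 -2.901]
```

Emit:
{"name": "send_rows", "arguments": {
  "plan": [
    [0, -0.5, 0, 0, 0],
    [-0.7, 0, -0.29, 0, 0],
    [-0.7, 0, -0.29, 0, 0],
    [-0.7, 0, -0.29, 0, 0],
    [-0.7, 0, -0.29, 0, 0],
    [-0.7, 0, -0.29, 0, 0],
    [-0.7, 0, -0.29, 0, 0],
    [-0.7, 0, -0.29, 0, 0],
    [-0.7, 0, -0.29, 0, 0],
    [-0.7, 0, -0.29, 0, 0],
    [0, 0, 0, 0, 0],
    [0, 0, 0, 0, 0]
  ]
}}

```text
clock: 1.7
position: [0.466, -0.2917, 0.2599]
orientation: [-0.236, 2.107, -2.101]
force: [0.4, -0.4, 0.5]
grip_width: -0.0003
```

```bash
python3 - <<'E'
from h import *
from station import robot
np.set_printoptions(precision=3,suppress=True)
s=robot.state(); print(s["clock"],s["joints"],s["position"],s["force"],s["grip_width"]); print(rel(s,(.493,-.272,.075)))
w=robot.capture("wrist"); cv2.imwrite("pics/w1.png",w["image"])
print({k:v for k,v in w.items() if k!="image"})
print(proj(w,[(.493,-.272,.038),tuple(s["position"])]))
E
```

```text
1.7 [-0.694  0.311 -0.14   1.122  0.002  2.224] [ 0.466 -0.292  0.26 ] [ 0.363 -0.376  0.505] -0.0002942814635559207
(array([[-0.975, -0.001,  0.221],
       [-0.221,  0.003, -0.975],
       [ 0.   , -1.   , -0.003]]), array([-0.512,  3.082, -0.211]))
{'vertical_fov': 65.55208267801129, 'cx': 318.64059692950343, 'cy': 237.1038573953428, 'origin': array([ 0.533, -0.277,  0.403]), 'rotation': array([-0.228,  0.185, -1.337])}
[[305.732 174.   ]
 [318.765 303.981]]
```

View pics/w1.png

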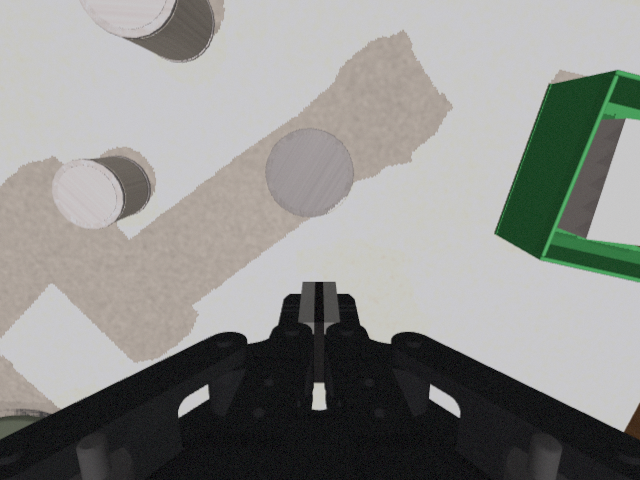

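The wrist view shows the flat tin centred at (309,172), against a predicted (306,174), so the estimate holds to about 4 mm. The shut fingertips are at about (319,290), the small tin is at (88,194) and the green bin is on the right. I'll use (0.494, -0.274).

Emit:
{"name": "send_rows", "arguments": {
  "plan": [
    [-0.3, 0, -0.1, 0, 0],
    [-0.2, 0.3, -0.07, 0, 0],
    [0, 0.5, 0, 0, 0],
    [0, 0.5, 0, 0, 0],
    [0, 0.5, 0, 0, 0],
    [0, 0.5, 0, 0, 0],
    [0, 0, 0, 0, 0],
    [0, 0, 0, 0, 0]
  ]
}}

```text
clock: 2.75
position: [0.4939, -0.2734, 0.1127]
orientation: [-0.233, 2.113, -2.101]
force: [-0.6, -0.7, 0.8]
grip_width: -0.0002
```

```bash
python3 - <<'E'
from h import *
from station import robot
np.set_printoptions(precision=3,suppress=True)
w=robot.capture("wrist")
print(onz(w,(1,1),0)) # sanity
s=robot.state(); print(s["clock"],s["position"]); print(rel(s,(.494,-.274,.07))[1])
cv2.imwrite("pics/w2.png",w["image"]); print(proj(w,[(.494,-.274,.038),tuple(s["position"])]))
E
```

```text
[ 0.594 -0.053  0.   ]
2.8 [ 0.494 -0.273  0.113]
[-0.002  0.713  0.017]
[[320.406 249.948]
 [318.448 304.208]]
```

View pics/w2.png

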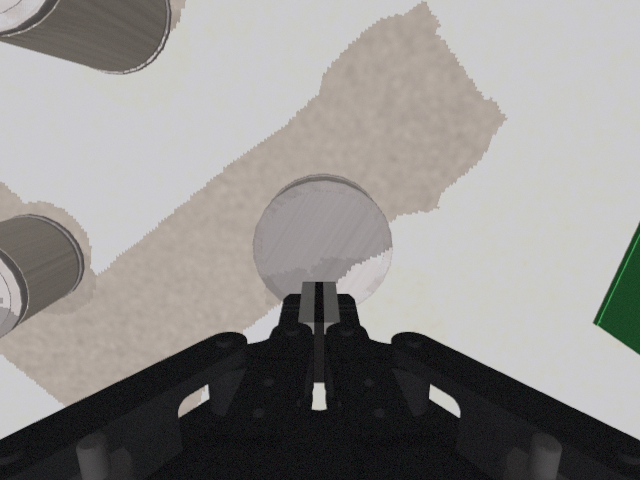

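The tin's top face is centred at (322,250), against a predicted (320,250), so I'm over the middle. Next I go down to about 3 cm above it and hold.

Emit:
{"name": "send_rows", "arguments": {
  "plan": [
    [0, 0.4, 0, 0, 0],
    [0, 0.3, 0.03, 0, 0],
    [0, 0, 0, 0, 0],
    [0, 0, 0, 0, 0],
    [0, 0, 0, 0, 0],
    [0, 0, 0, 0, 0],
    [0, 0, 0, 0, 0],
    [0, 0, 0, 0, 0],
    [0, 0, 0, 0, 0],
    [0, 0, 0, 0, 0],
    [0, 0, 0, 0, 0],
    [0, 0, 0, 0, 0]
  ]
}}

```text
clock: 4.3
position: [0.4991, -0.2782, 0.0779]
orientation: [-0.222, 2.099, -2.106]
force: [0.1, 0.1, -0.2]
grip_width: -0.0
```

```bash
python3 - <<'E'
from h import *
from station import robot
np.set_printoptions(precision=3,suppress=True)
s=robot.state(); print(s["clock"],s["joints"],s["position"],s["joint_vel"],s["force"]); print(rel(s,(.494,-.274,.07))[1])
E
```

```text
4.3 [-0.639  0.504 -0.347  0.711  0.003  2.284] [ 0.499 -0.278  0.078] [-0.001  0.    -0.001  0.002 -0.001  0.   ] [ 0.077  0.145 -0.224]
[ 0.069  0.131 -0.087]
```

Emit:
{"name": "send_rows", "arguments": {
  "plan": [
    [0.08, 0.15, -0.1, 0, 0],
    [0, 0, 0, 0, 0],
    [0, 0, 0, 0, 0],
    [0, 0, 0, 0, 0],
    [0, 0, 0, 0, 0],
    [0, 0, 0, 0, 0]
  ]
}}

```text
clock: 5.05
position: [0.4926, -0.2729, 0.0681]
orientation: [-0.222, 2.099, -2.106]
force: [0.5, -0.0, -0.3]
grip_width: 0.0
```

```bash
python3 - <<'E'
from h import *
from station import robot
np.set_printoptions(precision=3,suppress=True)
s=robot.state(); print(s["clock"],s["position"]); print(rel(s,(.494,-.274,.07))[1])
E
```

```text
5.05 [ 0.493 -0.273  0.068]
[-0.018 -0.032  0.022]
```

Emit:
{"name": "send_rows", "arguments": {
  "plan": [
    [0, 0, 0, 0, 0],
    [0, 0, 0, 0, 0],
    [0, 0, 0, 0, 0],
    [0, 0, 0, 0, 0],
    [0, 0, 0, 0, 0],
    [0, 0, 0, 0, 0],
    [0, 0, 0, 0, 0],
    [0, 0, 0, 0, 0],
    [0, 0, 0, 0, 0],
    [0, 0, 0, 0, 0]
  ]
}}

```text
clock: 6.3
position: [0.4928, -0.2731, 0.0682]
orientation: [-0.222, 2.099, -2.106]
force: [0.5, -0.1, 0.0]
grip_width: -0.0001
```

Emit:
{"name": "send_rows", "arguments": {
  "plan": [
    [0, 0, 0, 0, 0],
    [0, 0, 0, 0, 0],
    [0, 0, 0, 0, 0],
    [0, 0, 0, 0, 0],
    [0, 0, 0, 0, 0],
    [0, 0, 0, 0, 0],
    [0, 0, 0, 0, 0],
    [0, 0, 0, 0, 0],
    [0, 0, 0, 0, 0],
    [0, 0, 0, 0, 0]
  ]
}}

```text
clock: 7.55
position: [0.4928, -0.273, 0.0682]
orientation: [-0.222, 2.099, -2.106]
force: [0.7, 0.4, -0.5]
grip_width: -0.0002
```

Emit:
{"name": "send_rows", "arguments": {
  "plan": [
    [0, -0.8, 0, 0, 0],
    [0, -0.9, 0, 0, 0],
    [0, -0.9, 0, -1, 0],
    [0, -0.9, 0, -1, 0],
    [0, -0.7, 0, -1, 0],
    [0, 0, 0, -1, 0],
    [0, 0, 0, -1, 0],
    [0, 0, 0, -1, 0],
    [0, 0, 0, -1, 0],
    [0, 0, 0, -1, 0],
    [0, 0, 0, -1, 0],
    [0, 0, 0, 0, 0]
  ]
}}

```text
clock: 9.05
position: [0.4899, -0.2719, 0.329]
orientation: [-1.178, 1.242, -1.256]
force: [1.1, 0.4, 0.2]
grip_width: 0.0
```

```bash
python3 - <<'E'
from h import *
from station import robot
np.set_printoptions(precision=3,suppress=True)
s=robot.state(); print(s["clock"],s["position"],s["joints"])
p=s["position"];M=rel(s,p)[0];print(M)
for a,b in [(p,(.36,-.05,.3)),((.36,-.05,.3),(.36,.2,.3)),((.36,.2,.3),(.446,.265,.3))]: print(M.T@(np.array(b)-a)/.06)
E
```

```text
9.05 [ 0.49  -0.272  0.329] [-0.64   0.296  0.014  1.28   0.003  0.987]
[[-0.056  0.009  0.998]
 [-0.998 -0.003 -0.056]
 [ 0.002 -1.     0.009]]
[-3.573  0.454 -2.372]
[-4.16  -0.012 -0.232]
[-1.161  0.009  1.371]
```

Emit:
{"name": "send_rows", "arguments": {
  "plan": [
    [-0.72, 0, -0.48, 0, 0],
    [-0.72, 0, -0.48, 0, 0],
    [-0.72, 0, -0.48, 0, 0],
    [-0.72, 0, -0.48, 0, 0],
    [-0.72, 0, -0.48, 0, 0],
    [-0.8, 0, 0, 0, 0],
    [-0.8, 0, 0, 0, 0],
    [-0.8, 0, 0, 0, 0],
    [-0.8, 0, 0, 0, 0],
    [-0.8, 0, 0, 0, 0],
    [0, 0, 0, 0, 0],
    [0, 0, 0, 0, 0]
  ]
}}

```text
clock: 10.55
position: [0.3738, 0.205, 0.3268]
orientation: [-1.156, 1.262, -1.282]
force: [1.0, 0.3, 0.7]
grip_width: 0.0001
```

```bash
python3 - <<'E'
from h import *
from station import robot
np.set_printoptions(precision=3,suppress=True)
s=robot.state(); print(s["clock"],s["position"],s["joints"])
print(rel(s,(.446,.265,.26)))
E
```

```text
10.55 [0.374 0.205 0.327] [ 0.333  0.031 -0.312  1.214 -0.007  1.992]
(array([[-0.088,  0.015,  0.996],
       [-0.996, -0.002, -0.088],
       [ 0.001, -1.   ,  0.015]]), array([-1.103,  1.129,  1.094]))
```

Emit:
{"name": "send_rows", "arguments": {
  "plan": [
    [-0.4, 0, 0.4, 0, 0],
    [-0.4, 0, 0.4, 0, 0],
    [-0.35, 0.5, 0.35, 0, 0],
    [0, 0.7, 0, 0, 0],
    [0, 0, 0, 0, 0],
    [0, 0, 0, 0, 0]
  ]
}}

```text
clock: 11.3
position: [0.4546, 0.2616, 0.2573]
orientation: [-1.144, 1.272, -1.298]
force: [0.7, 0.5, 0.7]
grip_width: 0.0
```

```bash
python3 - <<'E'
from h import *
from station import robot
np.set_printoptions(precision=3,suppress=True)
w=robot.capture("wrist")
s=robot.state(); print(s["clock"],s["position"]); print(rel(s,(.446,.265,.135))[1])
cv2.imwrite("pics/w3.png",w["image"]); print(proj(w,[(.446,.265,.1),tuple(s["position"])]+[(.446+a,.265+b,.1) for a in(-.054,.054) for b in(-.054,.054)]))
E
```

```text
11.35 [0.454 0.262 0.257]
[-0.044  2.035 -0.185]
[[303.082 216.222]
 [316.164 302.952]
 [248.168 283.815]
 [226.642 156.673]
 [372.848 270.571]
 [363.684 141.628]]
```

View pics/w3.png

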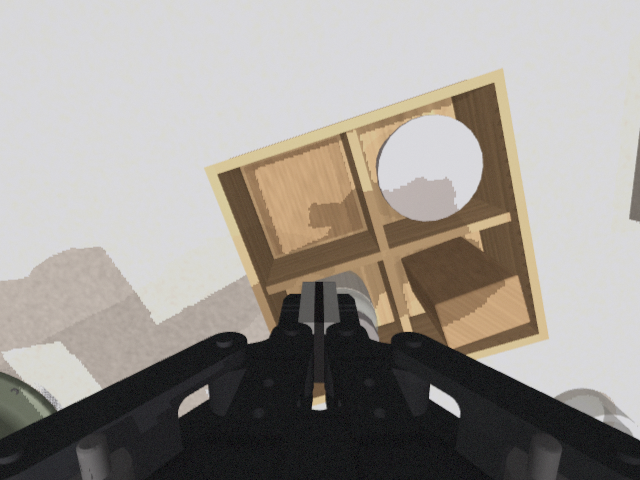

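The wrist view shows the empty compartment's inner rim corners at about (218,175), (346,133), (376,252) and (267,287). Their centre is (303,213), against a predicted (303,216), which agrees to 2–3 mm. The jar, carton and tub fill the other compartments.

Emit:
{"name": "send_rows", "arguments": {
  "plan": [
    [-0.04, 0, -0.18, 0, 0],
    [0, 0.4, 0, 0, 0],
    [0, 0.5, 0, 0, 0],
    [0, 0.5, 0, 0, 0],
    [0, 0.4, 0, 0, 0],
    [0, 0, 0, 0, 0],
    [0, 0, 0, 0, 0]
  ]
}}

```text
clock: 12.22
position: [0.4477, 0.2681, 0.1574]
orientation: [-1.127, 1.265, -1.298]
force: [-0.3, 0.4, -0.3]
grip_width: 0.0004
```

```bash
python3 - <<'E'
from h import *
from station import robot
np.set_printoptions(precision=3,suppress=True)
s=robot.state(); print(s["clock"],s["position"]); print(rel(s,(.446,.266,.132))[1])
E
```

```text
12.225 [0.448 0.268 0.157]
[ 0.042  0.423 -0.039]
```

Emit:
{"name": "send_rows", "arguments": {
  "plan": [
    [0.04, 0.3, -0.04, 0, 0],
    [0, 0.15, 0, 0, 0],
    [0, 0, 0, 0, 0],
    [0, 0, 0, 0, 0],
    [0, 0, 0, 0, 0]
  ]
}}

```text
clock: 12.85
position: [0.4495, 0.2681, 0.1357]
orientation: [-1.118, 1.26, -1.298]
force: [0.4, 0.5, 0.0]
grip_width: -0.0003
```

```bash
python3 - <<'E'
from h import *
from station import robot
np.set_printoptions(precision=3,suppress=True)
s=robot.state(); print(s["clock"],s["position"]); print(rel(s,(.446,.266,.132))[1])
c=[robot.capture(n) for n in("top","side")]
for k,n in zip(c,"ts"): print(n,proj(k,[s["position"],(.446,.266,.1)]))
cv2.imwrite("pics/end.png",np.hstack([cv2.resize(k["image"][y:y+200,x:x+200],(400,400)) for k,(x,y) in zip(c,[(100,200),(225,250)])]))
E
```

```text
12.85 [0.449 0.268 0.136]
[ 0.042  0.059 -0.057]
t [[167.641 327.157]
 [174.621 329.897]]
s [[350.039 362.169]
 [351.069 372.873]]
```

View pics/end.png

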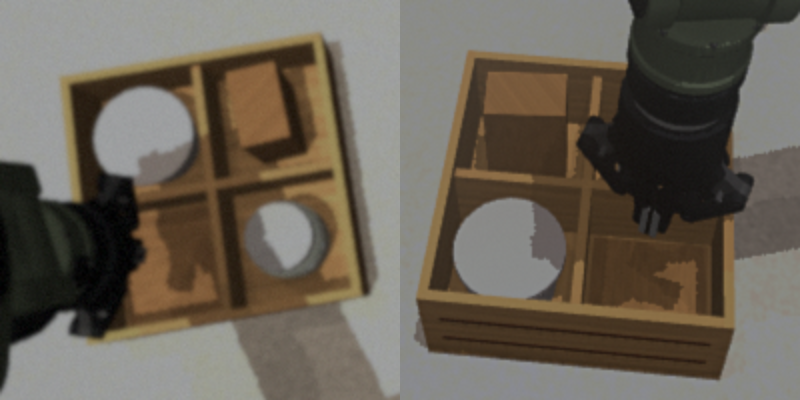

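The close crops show the fingertips at (350,364) in the side view, over the empty compartment whose mouth centre is at about (352,373). Both match the projections to within 2 px, and nothing is touched. I'll trim slightly and hold.

Emit:
{"name": "send_rows", "arguments": {
  "plan": [
    [0.05, 0.07, -0.06, 0, 0],
    [0, 0, 0, 0, 0],
    [0, 0, 0, 0, 0],
    [0, 0, 0, 0, 0],
    [0, 0, 0, 0, 0],
    [0, 0, 0, 0, 0],
    [0, 0, 0, 0, 0],
    [0, 0, 0, 0, 0],
    [0, 0, 0, 0, 0],
    [0, 0, 0, 0, 0],
    [0, 0, 0, 0, 0],
    [0, 0, 0, 0, 0]
  ]
}}

```text
clock: 14.45
position: [0.4454, 0.2653, 0.1309]
orientation: [-1.118, 1.261, -1.298]
force: [0.7, 0.0, 0.5]
grip_width: 0.0
```

Emit:
{"name": "send_rows", "arguments": {
  "plan": [
    [0, 0, 0, 0, 0],
    [0, 0, 0, 0, 0],
    [0, 0, 0, 0, 0],
    [0, 0, 0, 0, 0],
    [0, 0, 0, 0, 0],
    [0, 0, 0, 0, 0],
    [0, 0, 0, 0, 0],
    [0, 0, 0, 0, 0],
    [0, 0, 0, 0, 0],
    [0, 0, 0, 0, 0],
    [0, 0, 0, 0, 0],
    [0, 0, 0, 0, 0]
  ]
}}

```text
clock: 15.95
position: [0.4454, 0.2653, 0.1309]
orientation: [-1.118, 1.261, -1.298]
force: [-0.5, -1.1, 0.4]
grip_width: 0.0003
```

```bash
python3 - <<'E'
from station import robot
s=robot.state(); print(s["clock"],s["position"],s["force"])
if abs(s["position"]-[.446,.266,.132]).max()<.008: print(robot.finish_job())
E
```

```text
15.95 [0.44543763 0.26532921 0.13089825] [-0.47240497 -1.06001433  0.39240801]
the job is handed in; nothing more can be done
None
```

I pointed with shut fingers at the flat tin, then at the empty compartment, and handed the job in at about 16 s with the arm still pointing there.

- **Flat tin:** the fingertips held about 3 cm above the middle of its top for about 2.5 s. Just before that they paused for about 1 s roughly 6 mm off centre, which I corrected.
- **Move to the crate:** I lifted to about 0.33 m and went around the tins on the robot's side.
- **Empty compartment:** the fingertips held about 3 cm above the middle of the open top for about 3 s.

**Last checks:** the wrist and side views agreed with the computed points to about 2–4 mm. The crate corners first measured from the top and side views disagreed by up to about 1 cm, which the close wrist view settled. Forces stayed around 1 N or less at every reading, which is noise, so nothing appears to have been touched.

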